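Change the UV lamp's cells and restock the lane

TASK

Change the cells of the UV lamp: put every spent cell still in the battery holder into the cardboard box, then fill both bays with the two oldest cells, taken from the low front end of the sloped lane, each with its flat end pushed against the coil spring contact and its button end dropped in behind the fixed contact, fully home; once both are in, throw the toggle switch over to on. Also load all the new cells from the bench into the lane, rib up, behind the cell left there, and leave the other things on the bench alone.

Things in the scene. Friction and masses are not known exactly. Their poses are not given: they have to be found in the camera images.
- holder: battery holder of a UV lamp, black deck 210 x 145 mm, fixed; origin on the bench, deck top at z = 20 mm. Bays 1 and 2 centred at x = -40 and +40 mm, y = 0; cells lie along y, rib up, between guides 14 mm high, 56 mm apart. +y end: fixed contact wall, inner face y = 43 mm, 10 mm thick, 20 mm above deck. -y end: sprung plate. Seated block centre: y = 0, z = 38 mm, its +y (button) to the holder's +y
- spring1 (a joint): travel (m) of bay 1's sprung contact along the holder's -y: 0 free, 0.008 cell seated, 0.016 fully in; 2.4 N to start, 7 N at 8 mm, 12 N fully in. Brass plate 34 mm wide, from 4 to 34 mm above the deck, its face at holder y = -32 mm when free; coil spring behind it, then a housing 40 mm high with its face at y = -56 mm
- spring2 (a joint): the same for bay 2. A cell with its button (83 mm) is 8 mm longer than the free gap (75 mm): push its flat end along -y against the sprung plate while the button end is still above the fixed wall, then lower that end; the spring then pushes it back against the fixed wall
- switch (a joint): toggle lever on the holder's front edge, pivot at holder x = -105 mm, y = 0, z = 42 mm, 60 mm long: 0 off (leaning to the holder's -x), 0.8 rad on (leaning to +x); light, stays where it is left
- switch_tip (a point): centre of the 26 mm black ball at the lever's tip (about 97 mm above the bench); switching on moves it about 47 mm to the holder's +x
- lane_bed: slippery bed of the sloped lane, fixed: origin on its surface at the inner face of the front stop, mid-width; x up the slope (0.23 rad, away from the robot), z square to it. 250 mm long, guides 9 mm high and 86 mm apart, stop 24 mm high. Cells lie across it (their y along its y), rib up, touching, every 50 mm from x = 25 mm; they slide down by themselves when the front one leaves
- box: open cardboard box for spent cells, 160 (x) x 120 (y) mm outside, 35 mm high, walls and floor 4 mm, fixed; origin at the centre of its underside
- lane1_mid (a point): oldest cell, foremost in the lane: grey block 50 (x) x 80 (y) x 36 (z) mm, 0.2-0.33 kg; black grip rib on top (14 mm thick along x, 50 mm along y, centred, 18 to 48 mm above this point); brass button 16 mm wide stands 3 mm out of the +y end (dark band round that end), the -y end is a flat brass plate. Point: centre of the block, 18 mm above its underside
- lane2_mid (a point): second cell in the lane: same as the first, point at the centre of its block
- lane3_mid (a point): third cell in the lane: same as the first, point at the centre of its block
- spent1_mid (a point): spent cell in bay 1 at the start (may be absent): same shape, point at the centre of its block
- spent2_mid (a point): spent cell in bay 2 at the start (may be absent): same shape, point at the centre of its block
- new1_mid (a point): new cell standing rib up on the bench (may be absent): same shape, point at the centre of its block
- new2_mid (a point): new cell standing rib up on the bench (may be absent): same shape, point at the centre of its block
- new3_mid (a point): new cell standing rib up on the bench (may be absent): same shape, point at the centre of its block
- lane1_button (a point): outer face of lane1's brass button, 43 mm from the block's centre along its +y
- lane2_button (a point): outer face of lane2's brass button, 43 mm from the block's centre along its +y
- flask: white bottle 110 mm tall, a bystander: leave alone; origin at its underside or grip
- jar: amber jar 70 mm tall, a bystander: leave alone; origin at its underside or grip
- beaker: glass beaker 80 mm tall, a bystander: leave alone; origin at its underside or grip
- tape: paper tape roll, 64 mm across, 20 mm high, a bystander: leave alone; origin at its underside or grip
- drawbar: steel coating bar 16 x 200 x 14 mm, a bystander: leave alone; origin at its underside or grip
- driver: screwdriver, a bystander: leave alone; origin at its underside or grip
There are look-alikes about, which are no part of the job. Leave any blue or red look-alike of the part that bears new1_mid alone.

How it is judged:
By the outcome, as a careful person would: the job done as asked, in the order asked, and still so for the second after the job is handed in, with the robot touching nothing.
Of spent1, spent2 only 1 to 2 are there at a start; the rules pass over those that are not, and their reading is None.
Of new1, new2, new3 only 2 to 3 are there at a start; the rules pass over those that are not, and their reading is None.
At some moment in a run one of new1, new2, new3 may be knocked a few centimetres aside while the robot is not near it.
It also fails if it takes over 208 s, if anything falls off the work surface, if the arm or the gripper's body presses on something with over 40 N, if the wrist force passes 120 N, or if a joint passes its speed limit or range.

ROBOT

A 6-joint arm with a two-finger parallel gripper is mounted at the origin on the work surface. World frame = base frame: x ahead of the robot, y to its left, z up, the work surface at z = 0. Lengths are in m, angles in rad, forces in N, time in s.
With the tool pointing down it reaches from about 0.25 to 0.8 m from the base axis. Payload 8.5 kg.
Tool frame: the origin (TCP) lies midway between the tips of the shut fingers; the grasp point (between the pads) lies 19 mm behind it; z points along the fingers, y is the line along which they close (so a half turn about z gives the same grasp; the last joint's range is limited). The gripper opens to 85 mm and grips with 20 to 120 N. Pads are 22 mm wide; open, the fingers measure 114 mm over their backs; the gripper's body (76 mm by 85 mm) begins 54 mm behind the grasp point. The pads swing forward as they close: fully open they stand 13 mm farther back than shut.
Start: joints at [-1.161, 0.238, -0.013, 1.319, 0, 1.571], TCP at [0.209, -0.481, 0.231] pointing down, gripper open.
Joint ranges: [-2.66, 2.66], [-1.03, 1.9], [-1.14, 1.46], [-1.82, 2.27], [-1.45, 1.34], [-3.14, 3.14]. Speed limits (rad/s): [2.22, 2.22, 2.79, 3.14, 3.14, 3.14].

INTERFACE

Orientations are given as a unit quaternion [w, x, y, z].
In Python, from plant import r gives the robot as it stands. The module is installed in compiled form; this text tells all that it offers.
- The arm moves only by the shell command python3 -m inch 'ROWS'. ROWS is JSON, a list of rows, each a list of 5 numbers: the shift along the tool's x, y, z in m, then the turn about the tool's z in degrees, then the closure in counts, from 0 (fully open) to 255 (shut). A call has 1 to 10 rows; each row is the pose to reach, as a shift and turn from the pose commanded when the call began, along the tool's axes at that moment; what a row does not reach only later rows make up. A row lasts 1/10 s, in which the tool goes at most 50 mm and 8.59 degrees, less where a joint would pass 70% of its speed; a pose out of reach is approached as far as the arm can. A call with a gripper value outside its range is refused whole. The fingers move at their own pace and stop on an object; the grip force is fixed at half the most. Time passes only in rows, so rows that repeat a pose let the fingers close. It gives the time, the measured TCP pose, the force, the opening and the grip force at its end, in the units of the state.
- r.state(): the state, without advancing time (a new reading comes with each control period).
- r.read_camera(name): name is "side" or "top" or "wrist"; returns a dict with "color" (480x640x3 uint8, red, green, blue), "z_map" (480x640 float32, m along the optical axis (not along the pixel's ray), 0 where there is no reading), "K" (3x3 intrinsics, pixels), "dist_coeffs" ([k1, k2, p1, p2, k3] as OpenCV has them; the pictures are not rectified), "origin" and "orientation" of the camera in the world. Camera axes: x right, y down, z forward; pixel columns grow to the right and rows downward; lengths in m; the calibration is good to about 2 mm. A picture is of the moment at which its call begins.
- r.finish_job(): hands the job in; it is judged then, once.
The state is a dict: "time_s": time; "qpos": joint angles; "joint_vel": joint speeds; "tau": joint torques, N m; "ee_pos": TCP position; "tool_rot": TCP orientation; "contact_force": force on the tool from outside, world axes, zero at the start; "moment": the same for the moment, N m; "grip_width": opening from 0.0 (shut) to 1.0 (fully open); "grasp_force": force on a finger pad.
Only numpy, scipy, OpenCV 4.12 (cv2) and the standard library are available. Lean on these libraries where they do the work, as an engineer would, in place of code of your own. Each camera call takes 0.05 s, during which the arm holds its last target. There are 200 camera calls.

## Working session

There is one attempt and no reset: what is moved stays moved. The work goes in short steps, Python scripts to look and compute and a shell command to move; the robot and the scene stay as the last step left them, time stands still between calls to the robot, and variables do not carry over. Pictures are saved under pics/ and viewed, at most 14 in all, crops included, and the job is handed in when it is done.

```bash
mkdir -p pics; cat > h.py <<'E'
import numpy as np, cv2
from plant import r
from scipy.spatial.transform import Rotation as R
def rot(q): return R.from_quat([q[1],q[2],q[3],q[0]]).as_matrix()
def cam(n):
    d=r.read_camera(n); d['Rm']=rot(d['orientation']) if np.size(d['orientation'])==4 else np.array(d['orientation']); return d
def cloud(d):
    K=np.array(d['K']);v,u=np.mgrid[0:480,0:640]
    p=cv2.undistortPoints(np.stack([u,v],-1).reshape(-1,1,2).astype(np.float64),K,np.array(d['dist_coeffs'],float)).reshape(480,640,2)
    z=d['z_map'][...,None]; P=np.concatenate([p*z,z],-1)@d['Rm'].T+np.array(d['origin']); P[d['z_map']<=0]=np.nan
    return P
def save(d,name,crop=None,s=1):
    im=d['color'][...,::-1]
    if crop: x0,y0,x1,y1=crop; im=im[y0:y1,x0:x1]
    cv2.imwrite('pics/'+name,cv2.resize(im,None,fx=s,fy=s))
E
python3 - <<'E'
from h import *
import pickle
for n in ['top','side']:
    d=cam(n); save(d,n+'0.png'); print(n,d['origin'],d['orientation'],d['K'][0]); pickle.dump(d,open(n+'0.pkl','wb'))
s=r.state(); print({k:s[k] for k in ['ee_pos','tool_rot','contact_force','grip_width','time_s']})
E
```

```text
top [ 0.26810533 -0.00797911  1.39038958] [ 0.07865348 -0.66455978  0.73839707 -0.08332892] [618.63433314   0.         318.17129004]
side [0.04622318 0.92452132 0.81850227] [ 0.10787188 -0.22356094  0.85208338 -0.46080157] [564.14407833   0.         323.30021641]
{'ee_pos': array([ 0.2090141 , -0.48120085,  0.23073846]), 'tool_rot': array([-6.21730187e-04,  9.79083366e-01,  2.03458486e-01, -1.41382931e-04]), 'contact_force': array([-0.47986123,  0.0219625 , -0.66094365]), 'grip_width': 0.9952328001867534, 'time_s': 0.1}
```

View pics/top0.png

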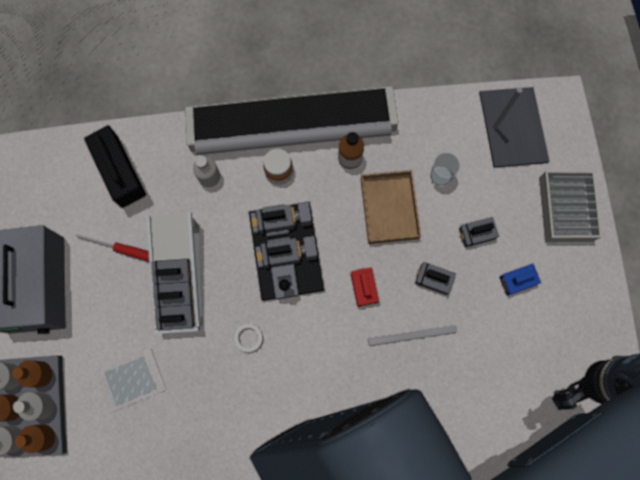

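View pics/side0.png

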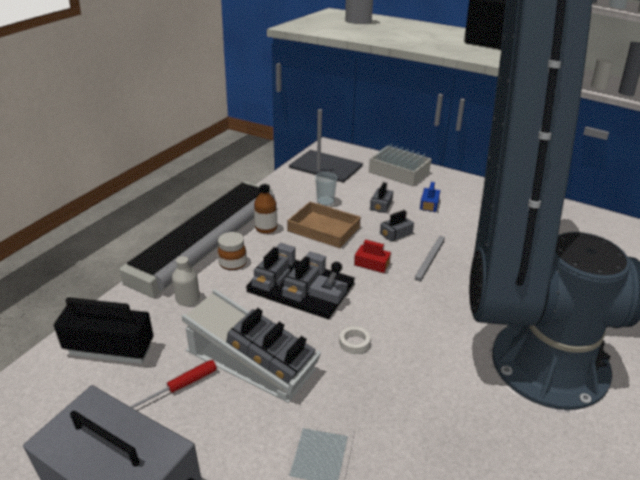

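Top view: the holder is at (287,250) with spent cells in both bays (283,250 and 275,217). The lane is at (173,270) and the box at (390,207). Candidates for new cells are grey at (480,232) and (436,278), red at (365,287) and blue at (520,279). Only the grey ones fit. I'll confirm that in a crop.

```bash
python3 - <<'E'
from h import *
import pickle
t=pickle.load(open('top0.pkl','rb')); s=pickle.load(open('side0.pkl','rb'))
a=cv2.resize(t['color'][190:340,140:340,::-1],None,fx=4,fy=4,interpolation=cv2.INTER_CUBIC)[:, :]
save(t,'crop1.png',(340,190,540,340),4); cv2.imwrite('pics/crop2.png',a)
for n,d in (('top',t),('side',s)):
    P=cloud(d); np.save(n+'P.npy',P)
P=np.load('topP.npy')
C=t['color'].astype(int)
def obj(u0,v0,u1,v1,zlo,zhi):
    p=P[v0:v1,u0:u1].reshape(-1,3); c=C[v0:v1,u0:u1].reshape(-1,3); m=(p[:,2]>zlo)&(p[:,2]<zhi); p=p[m]
    (cx,cy),(w,h),ang=cv2.minAreaRect((p[:,:2]*1000).astype(np.float32))
    return len(p),np.round([cx,cy,w,h,ang],1),np.round(np.median(p[:,2])*1000,1)
print('bench',np.nanmedian(P[300:330,400:440,2][...]))
for n,b in dict(newA=(455,212,505,250),newB=(412,258,462,300),red=(345,262,385,312)).items():
    print(n,'body',obj(*b,.02,.045),'rib',obj(*b,.052,.085))
print('spents1rib',obj(262,238,306,262,.074,.1)); print('sp2rib',obj(255,203,302,230,.074,.1))
print('box',obj(355,165,425,248,.02,.05))
print('bodysp1',obj(245,232,325,265,.045,.065)); 
for n,b in dict(l1=(150,302,195,328),l2=(150,282,195,306),l3=(150,258,195,282)).items():
    p=P[b[1]:b[3],b[0]:b[2]].reshape(-1,3); print(n,np.nanmax(p[:,2]),np.nanmedian(p,0))
E
```

```text
bench -0.00036337444687140064
newA body (628, array([ 562.8, -399.4,   52.7,   84.8,    9.4]), np.float64(35.5)) rib (157, array([ 562.5, -401.1,   14.7,   50.6,    8.1]), np.float64(65.2))
newB body (674, array([ 467. , -284.8,   85.4,   51.9,   63.7]), np.float64(35.3)) rib (174, array([ 466.6, -285.6,   51.9,   15. ,   63.1]), np.float64(64.9))
red body (667, array([ 466.2, -125.5,   84.2,   51.1,    5.6]), np.float64(35.6)) rib (161, array([ 464.9, -125.5,   50.1,   14.4,    4.6]), np.float64(65.5))
spents1rib (170, array([557.6,  53.8,  15.4,  49.1,   1.8]), np.float64(85.6))
sp2rib (169, array([637.1,  58.6,  16.1,  50. ,   2.6]), np.float64(85.7))
box (664, array([ 656.5, -201.8,  128.9,  186.4,   89.9]), np.float64(32.9))
bodysp1 (910, array([558.5,  38.5,  51.5, 128.7,   3.4]), np.float64(56.0))
l1 0.11016226549267594 [0.44063684 0.29503727 0.07450586]
l2 0.12065201331645548 [0.48241714 0.29012756 0.08449963]
l3 0.132821822574563 [0.53128814 0.28506292 0.09477049]
```

View pics/crop1.png

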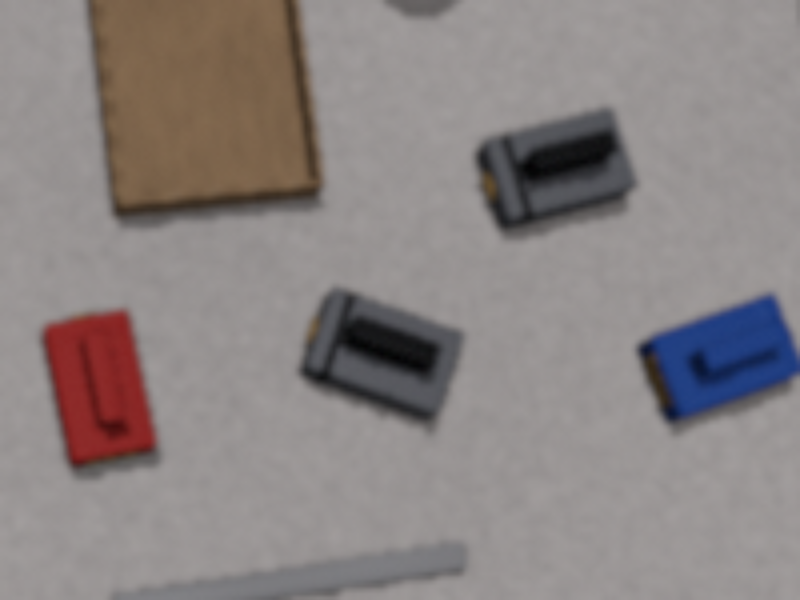

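View pics/crop2.png

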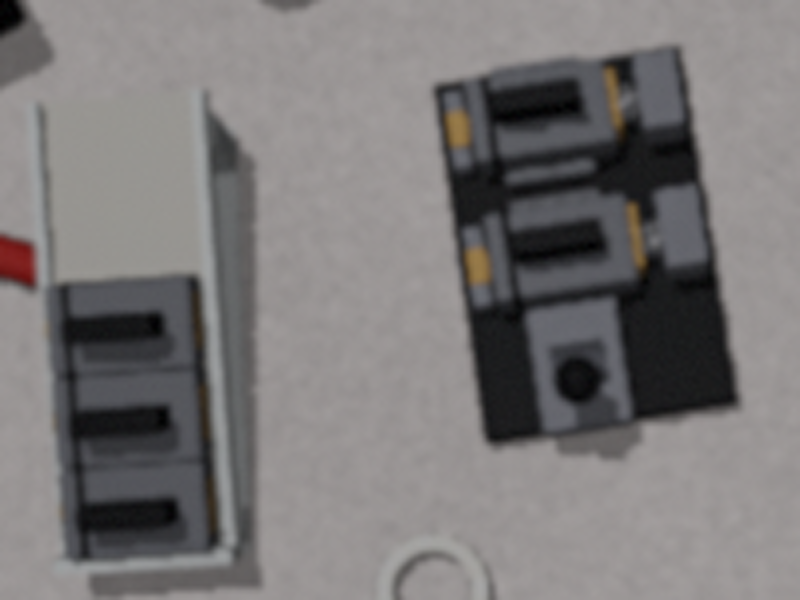

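The crop confirms two grey new cells, top (480,232) and (436,278), both with the button end to the left. The red and blue ones are look-alikes. Holder buttons and the fixed wall are on the left (+y), the springs on the right, and the switch is at (285,285). The lane cells also have their button end to the left. Next I'll measure accurately from both views.

```bash
python3 - <<'E'
from h import *
T=np.load('topP.npy'); S=np.load('sideP.npy')
def rect(P,m):
    q=P[m]; (cx,cy),(w,h),a=cv2.minAreaRect((q[:,:2]*1000).astype(np.float32)); return len(q),np.round([cx,cy,w,h,a],1),round(float(np.median(q[:,2]))*1000,1)
def sel(P,x0,x1,y0,y1,z0,z1): return (P[...,0]>x0)&(P[...,0]<x1)&(P[...,1]>y0)&(P[...,1]<y1)&(P[...,2]>z0)&(P[...,2]<z1)
for n,P in(('top',T),('side',S)):
    print(n,'bench',np.round(1000*np.nanmedian(P[sel(P,.45,.6,-.06,-.02,-.02,.02)][:,2]),1) )
    for nm,c in dict(newA=(.5625,-.401),newB=(.4665,-.285),sp1=(.5576,.0538),sp2=(.637,.0586)).items():
        z=0.058 if nm[0]=='n' else .08
        print(nm,rect(P,sel(P,c[0]-.035,c[0]+.035,c[1]-.035,c[1]+.035,z,z+.012)))
    print('deck',rect(P,sel(P,.46,.74,-.04,.16,.014,.026)))
    print('box',rect(P,sel(P,.55,.78,-.31,-.14,.028,.04)))
    print('switch',rect(P,sel(P,.44,.52,.0,.09,.088,.12)))
    # bed plane
    m=sel(P,.58,.66,.24,.33,.05,.14); q=P[m]; c=np.median(q,0); 
    for _ in range(3):
        c=q.mean(0); nn=np.linalg.svd(q-c)[2][2]; q=q[abs((q-c)@nn)<.003]
    nn*=np.sign(nn[2]); print('bed',c,nn,'tilt',np.arccos(nn[2]),'yaw',np.degrees(np.arctan2(-nn[1],-nn[0])),len(q))
    L=sel(P,.40,.58,.22,.36,.06,.2); h=(P-c)@nn; rib=L&(h>.058)&(h<.07)
    q=P[rib]; k,lab,st,ce=cv2.connectedComponentsWithStats(rib.astype(np.uint8))
    for i in range(1,k):
        if st[i,4]>25: print('rib',rect(P,lab==i), 'h',np.median(h[lab==i]),h[lab==i].max())
    blk=L&(h>.03)&(h<.04); print('blocks',rect(P,blk), np.median(h[blk]))
E
```

```text
top bench 0.7
newA (138, array([ 562.7, -401. ,   14.4,   50.6,    8.1]), 65.4)
newB (150, array([ 466.7, -285.6,   51.9,   14.9,   63.2]), 65.0)
sp1 (152, array([557.6,  53.8,  15.4,  49.1,   1.8]), 86.0)
sp2 (156, array([637.7,  58.7,  15.4,  49.7,   4.2]), 86.0)
deck (2308, array([600.4,  43.9, 280.7, 145.2,   3.3]), 20.0)
box (494, array([ 6.618e+02, -2.043e+02,  1.971e+02,  1.241e+02,  3.000e-01]), 34.1)
switch (117, array([475.1,  48.4,  23.3,  23.1,  84.9]), 107.9)
bed [0.62061092 0.28850587 0.07984482] [-0.23238911  0.02210999  0.97237156] tilt 0.2356124318330577 yaw -5.434882374785235 981
rib (153, array([524.3, 293.1,  50.7,  15.4,  88.6]), 124.2) h 0.06600274395111054 0.06986350031112566
rib (151, array([475.2, 294.2,  49.2,  14.8,  88.4]), 112.4) h 0.06564945915599087 0.0699560761842358
rib (146, array([427.8, 295. ,  49. ,  15.3,  88.5]), 101.4) h 0.06597394537961573 0.06981351679016395
blocks (1833, array([482.3, 294.5,  83.2, 147.6,  88.2]), 84.5) 0.035837234629094335
side bench 1.3
newA (58, array([ 560.9, -401.3,   13.1,   56.1,    9.4]), 65.6)
newB (93, array([ 466.
[... 177 characters left out ...]
ray([601.2,  45. , 278.8, 151.4,   3.5]), 19.8)
box (457, array([ 653.8, -223.1,  165.9,  189.5,   86.5]), 32.7)
switch (118, array([473.1,  52.7,  24.8,  21.7,  36.6]), 105.3)
bed [0.61965819 0.28869555 0.07958854] [-0.22670761  0.01384843  0.97386441] tilt 0.22912983022216152 yaw -3.4955692955199997 1063
rib (192, array([524.1, 294.7,  50.8,  14.5,  88.6]), 123.9) h 0.06484312310672884 0.06890140324942676
rib (187, array([475. , 295.5,  53. ,  15.4,  87.5]), 111.9) h 0.06447641346853931 0.06940696136240707
rib (199, array([426.9, 297.4,  54.1,  15.2,  86.2]), 100.6) h 0.06457493373128971 0.06873843102772355
blocks (1961, array([482.8, 295.5,  84.5, 147.9,  88. ]), 81.2) 0.03537294419667724
```

```bash
cat >> h.py <<'E'
def plan(x,y,z,psi,frm=None):
    """shift/turn in tool axes from pose frm=(x,y,z,psi) or the present one to TCP x,y,z (mm) with tool x at yaw 90+psi"""
    if frm is None:
        s=r.state(); M=rot(s['tool_rot']); p=np.array(s['ee_pos'])*1000; yaw=np.degrees(np.arctan2(M[1,0],M[0,0]))
    else: p=np.array(frm[:3],float); yaw=90+frm[3]
    c,s_=np.cos(np.radians(yaw)),np.sin(np.radians(yaw)); d=np.array([x,y,z])-p
    t=-((90+psi-yaw+180)%360-180)
    print('plan',np.round([(c*d[0]+s_*d[1])/1000,(s_*d[0]-c*d[1])/1000,-d[2]/1000],4),round(t,1))
    return x,y,z,psi
E
python3 - <<'E'
from h import *
import pickle
t=pickle.load(open('top0.pkl','rb'));P=np.load('topP.npy');c=t['color'].astype(int)
m=(c[...,0]-c[...,2]>35)&(P[...,0]>.55)&(P[...,0]<.76)&(P[...,1]>-.30)&(P[...,1]<-.12)
k,lab,st,ce=cv2.connectedComponentsWithStats(m.astype(np.uint8)); i=1+st[1:,4].argmax(); q=P[lab==i]
print(st[i],cv2.minAreaRect((q[:,:2]*1000).astype(np.float32)), cv2.minAreaRect((q[q[:,2]>.025][:,:2]*1000).astype(np.float32)),np.median(q[:,2]))
s=r.state();M=rot(s['tool_rot']);print(M.round(3),s['ee_pos'])
a=plan(557.5,55,200,3.4)
E
```

```text
[ 362  177   58   65 2940] ((641.8275756835938, -204.8347930908203), (115.73735809326172, 156.4741973876953), 89.58464813232422) ((613.99462890625, -169.63363647460938), (186.88510131835938, 92.47599029541016), 37.585838317871094) 0.00450106533905914
[[ 0.917  0.398 -0.001]
 [ 0.398 -0.917  0.001]
 [-0.    -0.001 -1.   ]] [ 0.2090141  -0.48120085  0.23073846]
plan [ 0.5333 -0.353   0.0307] -69.9
```

```bash
python3 -m inch '[[0.533,-0.353,0.031,-69.9,90],[0.533,-0.353,0.031,-69.9,90],[0.533,-0.353,0.031,-69.9,90],[0.533,-0.353,0.031,-69.9,90],[0.533,-0.353,0.031,-69.9,90],[0.533,-0.353,0.031,-69.9,90],[0.533,-0.353,0.031,-69.9,90],[0.533,-0.353,0.031,-69.9,90],[0.533,-0.353,0.031,-69.9,90],[0.533,-0.353,0.031,-69.9,90]]'; python3 - <<'E'
from h import *
plan(557.5,55,180,3.4)
E
```

```text
time_s: 1.1
ee_pos: [0.4818, -0.0606, 0.2069]
tool_rot: [-0.0, 0.686, 0.728, -0.0]
contact_force: [0.4, -1.3, -0.2]
grip_width: 0.645
grasp_force: 0.0
plan [0.1109 0.0825 0.0269] 0.0
```

```bash
python3 -m inch '[[0.111,0.083,0.0,0,90],[0.111,0.083,0.0,0,90],[0.111,0.083,0.0,0,90],[0.111,0.083,0.0,0,90],[0.111,0.083,0.0,0,90],[0.111,0.083,0.0,0,90]]'; python3 - <<'E'
from h import *
d=cam('wrist'); save(d,'w1.png'); P=cloud(d); np.save('w1.npy',P)
print(d['origin'])
m=(P[...,2]>.078)&(P[...,2]<.095)&(P[...,0]>.52)&(P[...,0]<.68)&(P[...,1]>.0)&(P[...,1]<.12)
k,lab,st,ce=cv2.connectedComponentsWithStats(m.astype(np.uint8))
for i in range(1,k):
    if st[i,4]>200: print(st[i],cv2.minAreaRect((P[lab==i][:,:2]*1000).astype(np.float32)),np.median(P[lab==i],0))
print(r.state()['ee_pos'],r.state()['qpos'])
plan(557.5,55,62,3.4)
E
```

```text
time_s: 1.7
ee_pos: [0.5568, 0.0524, 0.2068]
tool_rot: [-0.0, 0.686, 0.728, -0.0]
contact_force: [-0.4, -0.5, -1.0]
grip_width: 0.651
grasp_force: 0.0
[0.55383677 0.11766461 0.34969159]
[ 314  196   18   63 1119] ((559.0267333984375, 54.40149688720703), (13.63662338256836, 49.807899475097656), 3.3602256774902344) [0.55893733 0.0555767  0.08620802]
[ 411  196   24   63 1233] ((638.474609375, 59.01753616333008), (14.955942153930664, 49.81459045410156), 2.6733200550079346) [0.63715746 0.06040213 0.08617135]
[0.55685228 0.05212938 0.20706687] [ 9.33937861e-02  3.06116130e-01  1.89981663e-02  1.28428627e+00
 -9.37762333e-05  1.60623000e+00]
plan [0.0028 0.0008 0.1451] -0.1
```

View pics/w1.png

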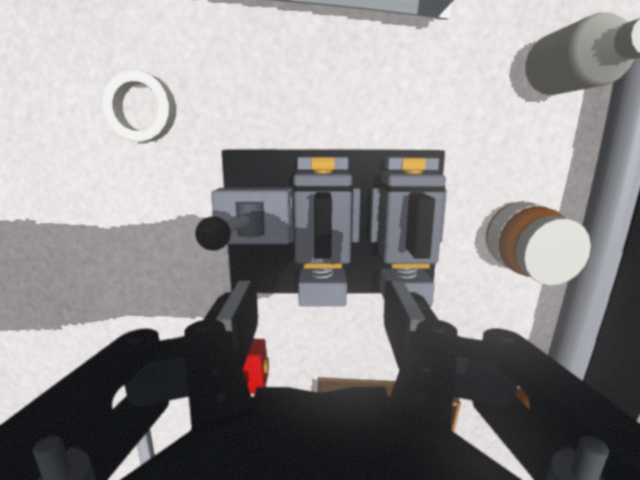

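Wrist view: spent rib 1 is at (322,227) and rib 2 at (420,227). Springs are toward the bottom (-y), fixed contacts at the top, and the switch ball is at (212,233). The grasp values agree within 2 mm.

```bash
python3 -m inch '[[0.002,0.0015,0.05,0,110],[0.002,0.0015,0.1,0,110],[0.002,0.0015,0.13,0,110],[0.002,0.0015,0.146,0,110],[0.002,0.0015,0.146,0,110],[0.002,0.0015,0.146,0,255],[0.002,0.0015,0.146,0,255],[0.002,0.0015,0.146,0,255],[0.002,0.0015,0.146,0,255],[0.002,0.0015,0.146,0,255]]'; python3 -m inch '[[-0.004,0,-0.003,0,255],[-0.004,0,-0.02,0,255],[-0.004,0,-0.06,0,255],[-0.004,0,-0.10,0,255],[-0.004,0,-0.11,0,255],[-0.004,0,-0.11,0,255]]';  python3 - <<'E'
from h import *
a=plan(612,-204,170,0)
plan(612,-204,50,0,a)
E
```

```text
time_s: 2.75
ee_pos: [0.559, 0.0548, 0.0626]
tool_rot: [0.001, 0.686, 0.728, 0.0]
contact_force: [-4.4, -2.3, 6.3]
grip_width: 0.149
grasp_force: 61.1
time_s: 3.35
ee_pos: [0.5604, 0.0512, 0.1732]
tool_rot: [0.001, 0.686, 0.728, 0.002]
contact_force: [-0.5, -0.4, -3.0]
grip_width: 0.151
grasp_force: 60.0
plan [-0.2578  0.0365  0.0032] 3.4
plan [0.   0.   0.12] 0
```

```bash
python3 -m inch '[[-0.258,0.0365,0,3.4,255],[-0.258,0.0365,0,3.4,255],[-0.258,0.0365,0,3.4,255],[-0.258,0.0365,0,3.4,255],[-0.258,0.0365,0,3.4,255],[-0.258,0.0365,0,3.4,255],[-0.258,0.0365,0,3.4,255],[-0.258,0.0365,0,3.4,255]]'; python3 -m inch '[[0,0,0.05,0,255],[0,0,0.1,0,255],[0,0,0.124,0,255],[0,0,0.124,0,255],[0,0,0.124,0,110],[0,0,0.124,0,110],[0,0,0.124,0,110],[0,0,0.08,0,110],[0,0,0.0,0,110],[0,0,-0.0,0,110]]';  python3 - <<'E'
from h import *
d=cam('wrist'); save(d,'w2.png');P=cloud(d);q=P[(P[...,2]>.028)&(P[...,2]<.045)&(abs(P[...,0]-.642)<.13)&(abs(P[...,1]+.204)<.1)]
print(cv2.minAreaRect((q[:,:2]*1000).astype(np.float32)),q.min(0),q.max(0))
a=plan(637.8,59.2,175,3.4)
E
```

```text
time_s: 4.15
ee_pos: [0.6099, -0.2037, 0.1695]
tool_rot: [-0.001, 0.707, 0.707, -0.0]
contact_force: [-0.4, 0.2, -2.8]
grip_width: 0.147
grasp_force: 59.9
time_s: 5.15
ee_pos: [0.6118, -0.2044, 0.1753]
tool_rot: [0.002, 0.707, 0.707, 0.001]
contact_force: [1.0, -0.4, 0.1]
grip_width: 0.567
grasp_force: 0.0
((668.585693359375, -185.49862670898438), (163.40847778320312, 206.46571350097656), 89.85682678222656) [ 0.56517987 -0.26729848  0.02800154] [ 0.77188319 -0.10403707  0.04497922]
plan [0.2641 0.0244 0.0047] -3.4
```

View pics/w2.png

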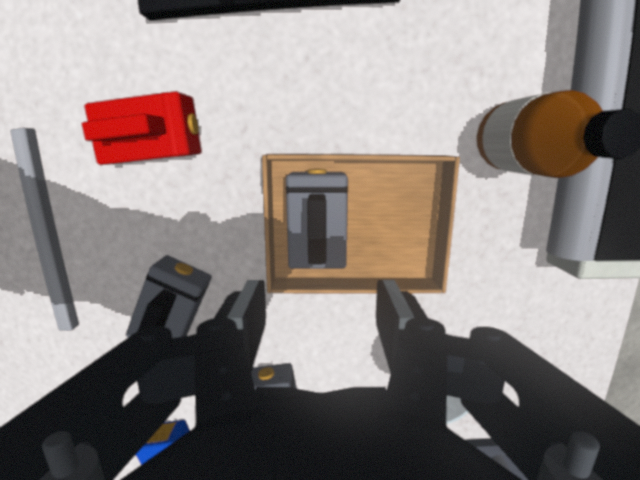

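The wrist view shows the spent cell standing in the left half of the box at (317,220), with room to its right. Next, the second spent cell.

```bash
python3 -m inch '[[0.264,0.0244,0,-3.4,110],[0.264,0.0244,0,-3.4,110],[0.264,0.0244,0,-3.4,110],[0.264,0.0244,0,-3.4,110],[0.264,0.0244,0,-3.4,110],[0.264,0.0244,0,-3.4,110],[0.264,0.0244,0,-3.4,110],[0.264,0.0244,0,-3.4,110]]'; python3 -m inch '[[0,0,0.05,0,110],[0,0,0.1,0,110],[0,0,0.113,0,110],[0,0,0.113,0,110],[0,0,0.113,0,255],[0,0,0.113,0,255],[0,0,0.113,0,255],[0,0,0.113,0,255],[0,0,0.113,0,255]]'; python3 -m inch '[[-0.004,0,-0.003,0,255],[-0.004,0,-0.02,0,255],[-0.004,0,-0.06,0,255],[-0.004,0,-0.10,0,255],[-0.004,0,-0.11,0,255],[-0.004,0,-0.11,0,255]]';  python3 - <<'E'
from h import *
a=plan(672,-204,172,0)
E
```

```text
time_s: 6.0
ee_pos: [0.6352, 0.0593, 0.1711]
tool_rot: [0.0, 0.686, 0.728, -0.0]
contact_force: [0.9, -1.0, -0.6]
grip_width: 0.57
grasp_force: 0.0
time_s: 6.9
ee_pos: [0.6375, 0.0594, 0.0603]
tool_rot: [0.002, 0.686, 0.727, 0.002]
contact_force: [3.6, -3.3, 6.7]
grip_width: 0.152
grasp_force: 62.1
time_s: 7.5
ee_pos: [0.6361, 0.0558, 0.1699]
tool_rot: [0.001, 0.686, 0.728, 0.001]
contact_force: [-0.2, 0.1, -2.3]
grip_width: 0.152
grasp_force: 61.1
plan [-0.2615  0.0205 -0.0021] 3.4
```

```bash
python3 -m inch '[[-0.2615,0.0205,0,3.4,255],[-0.2615,0.0205,0,3.4,255],[-0.2615,0.0205,0,3.4,255],[-0.2615,0.0205,0,3.4,255],[-0.2615,0.0205,0,3.4,255],[-0.2615,0.0205,0,3.4,255],[-0.2615,0.0205,0,3.4,255],[-0.2615,0.0205,0,3.4,255]]'; python3 -m inch '[[0,0,0.05,0,255],[0,0,0.1,0,255],[0,0,0.123,0,255],[0,0,0.123,0,255],[0,0,0.123,0,120],[0,0,0.123,0,120],[0,0,0.123,0,120],[0,0,0.08,0,120],[0,0,0.0,0,120],[0,0,-0.03,0,120]]';  python3 - <<'E'
from h import *
a=plan(427.5,295.5,200,-1.4)
E
```

```text
time_s: 8.3
ee_pos: [0.6705, -0.2034, 0.1662]
tool_rot: [-0.002, 0.707, 0.707, -0.0]
contact_force: [0.3, 0.2, -3.6]
grip_width: 0.15
grasp_force: 61.0
time_s: 9.3
ee_pos: [0.671, -0.2037, 0.1898]
tool_rot: [-0.0, 0.707, 0.707, -0.0]
contact_force: [1.1, 0.1, 0.0]
grip_width: 0.532
grasp_force: 0.0
plan [ 0.4992 -0.2436 -0.0102] 1.4
```

```bash
python3 -m inch '[[0.499,-0.2436,-0.01,1.4,170],[0.499,-0.2436,-0.01,1.4,170],[0.499,-0.2436,-0.01,1.4,170],[0.499,-0.2436,-0.01,1.4,170],[0.499,-0.2436,-0.01,1.4,170],[0.499,-0.2436,-0.01,1.4,170],[0.499,-0.2436,-0.01,1.4,170],[0.499,-0.2436,-0.01,1.4,170],[0.499,-0.2436,-0.01,1.4,170],[0.499,-0.2436,-0.01,1.4,170]]';  python3 - <<'E'
from h import *
a=plan(427.5,295.5,200,-1.4)
E
```

```text
time_s: 10.3
ee_pos: [0.4511, 0.247, 0.1978]
tool_rot: [0.0, 0.716, 0.698, 0.001]
contact_force: [1.3, 0.0, 0.1]
grip_width: 0.332
grasp_force: 0.0
plan [ 0.0479 -0.0248 -0.0022] -0.0
```

```bash
python3 -m inch '[[0.048,-0.025,-0.002,0,170],[0.048,-0.025,-0.002,0,170],[0.048,-0.025,-0.002,0,170],[0.048,-0.025,-0.002,0,170],[0.048,-0.025,-0.002,0,170]]';  python3 - <<'E'
from h import *
d=cam('wrist'); save(d,'w3.png'); P=cloud(d); np.save('w3.npy',P)
n=np.array([-.228*np.cos(np.radians(1.4)),.228*np.sin(np.radians(1.4)),.9737]); c=np.array([.6201,.2886,.0797])
h=(P-c)@n; m=(h>.055)&(h<.072)&(P[...,0]>.39)&(P[...,0]<.56)&(P[...,1]>.25)&(P[...,1]<.34)
k,lab,st,ce=cv2.connectedComponentsWithStats(m.astype(np.uint8))
for i in range(1,k):
    if st[i,4]>150: q=P[lab==i]; print(st[i],cv2.minAreaRect((q[:,:2]*1000).astype(np.float32)),np.median(q,0),q[:,2].max(),np.median(h[lab==i]))
s=r.state(); print(s['ee_pos'],s['grip_width'])
plan(427.5,295.5,200,-1.4)
E
```

```text
time_s: 10.8
ee_pos: [0.429, 0.2927, 0.1992]
tool_rot: [0.0, 0.716, 0.698, 0.0]
contact_force: [-0.7, 0.5, -1.2]
grip_width: 0.332
grasp_force: 0.0
[ 309  197   22   70 1447] ((429.4044494628906, 296.2891845703125), (50.01198959350586, 15.480949401855469), 87.90721893310547) [0.42905283 0.29794933 0.10197996] 0.10513367585068273 0.06551721766856063
[ 377  200   25   73 1483] ((476.93218994140625, 294.6220397949219), (50.03302001953125, 14.752225875854492), 86.68696594238281) [0.47662131 0.2965059  0.11343902] 0.11649060182685803 0.0656174667427992
[ 449  203   31   76 1773] ((525.0097045898438, 292.8150634765625), (50.457218170166016, 14.835293769836426), 87.5687484741211) [0.5241773  0.29486112 0.1248169 ] 0.12777715635780523 0.06563435159250401
[0.42909401 0.29262917 0.19917688] 0.33112536803263765
plan [ 0.0028 -0.0017 -0.0008] -0.1
```

View pics/w3.png

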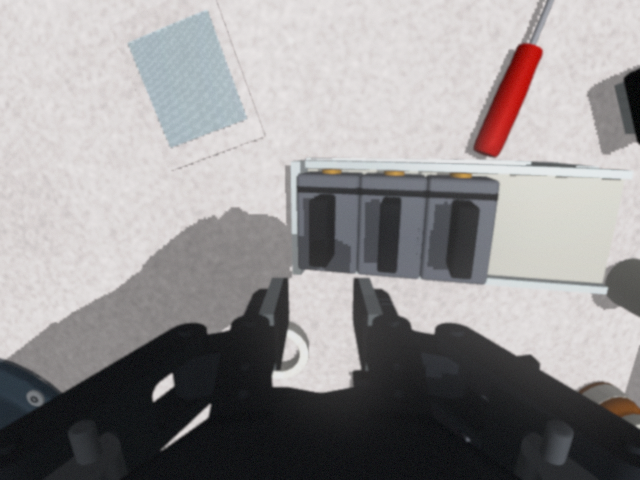

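The wrist view shows lane ribs at (320,232), (389,236) and (464,241), with the buttons at the top (+y). The foremost is the leftmost, against the stop. I'll grasp it.

```bash
python3 -m inch '[[0.0034,0.0024,0.04,0.6,170],[0.0034,0.0024,0.08,0.6,170],[0.0034,0.0024,0.108,0.6,170],[0.0034,0.0024,0.119,0.6,170],[0.0034,0.0024,0.119,0.6,170]]'; python3 -m inch '[[0,0,0,0,255],[0,0,0,0,255],[0,0,0,0,255],[0,0,0,0,255],[0,0,0,0,255]]'; python3 - <<'E'
from h import *
print(r.state()['tau'].round(1), r.state()['moment'])
E
```

```text
time_s: 11.35
ee_pos: [0.4307, 0.296, 0.0791]
tool_rot: [-0.0, 0.72, 0.694, -0.001]
contact_force: [-0.5, 0.3, 0.9]
grip_width: 0.335
grasp_force: 0.0
time_s: 11.85
ee_pos: [0.4329, 0.2981, 0.0835]
tool_rot: [0.001, 0.72, 0.694, 0.003]
contact_force: [-2.0, -1.9, 11.5]
grip_width: 0.171
grasp_force: 56.0
[  0.2 -50.1  27.5  -0.9   0.4  -0.1] [-0.37094084 -0.12282961 -0.10231234]
```

```bash
python3 -m inch '[[0,0,-0.01,0,255],[0,0,-0.03,0,255],[0,0,-0.07,0,255],[0,0,-0.11,0,255],[0,0,-0.12,0,255],[0,0,-0.12,0,255],[0,0,-0.12,0,255]]'; python3 - <<'E'
from h import *
d=cam('side'); K=np.array(d['K']); p=(np.array(r.state()['ee_pos'])-d['origin'])@d['Rm']; u=int(K[0,0]*p[0]/p[2]+K[0,2]);v=int(K[1,1]*p[1]/p[2]+K[1,2]); print(u,v)
P=cloud(d); np.save('s1.npy',P); save(d,'s1.png',(max(u-120,0),max(v-80,0),min(u+120,640),min(v+100,480)),3)
plan(557.8,54.6,200,3.4)
E
```

```text
time_s: 12.55
ee_pos: [0.4307, 0.2969, 0.1997]
tool_rot: [-0.0, 0.719, 0.695, -0.0]
contact_force: [0.1, 0.8, -2.3]
grip_width: 0.151
grasp_force: 59.9
294 302
plan [-0.2374  0.1359 -0.001 ] -5.4
```

View pics/s1.png

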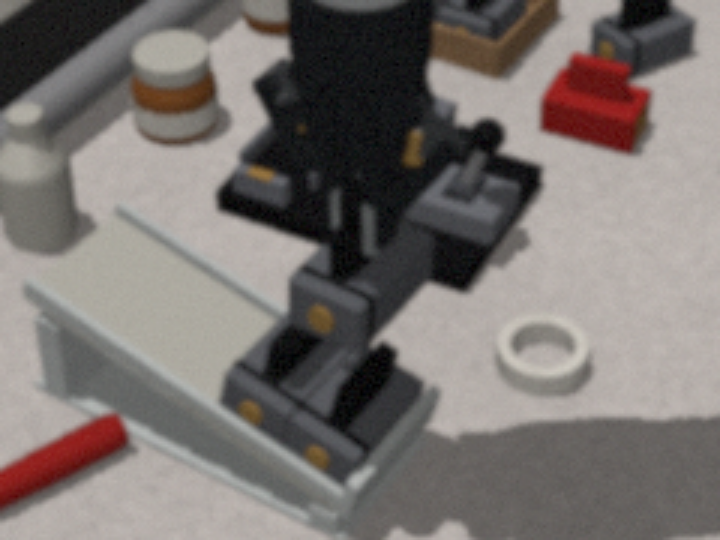

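The held cell hangs level at (330,310) and the other two have slid down to the stop. I'll get its offset in the hand from this cloud.

```bash
python3 - <<'E'
from h import *
P=np.load('s1.npy'); q=P[(abs(P[...,0]-.43)<.035)&(P[...,1]>.24)&(P[...,1]<.36)&(P[...,2]>.125)&(P[...,2]<.2)]
e=q[q[:,1]>.33]; print('end face y',np.percentile(e[:,1],[5,50,95]),'z',np.percentile(e[:,2],[1,99]),'x',np.percentile(e[:,0],[1,99]))
f=q[(q[:,1]<.332)&(q[:,1]>.26)]; print('top z hist',np.histogram(f[:,2],bins=np.arange(.14,.2,.003)))
t=f[(f[:,2]>.16)&(f[:,2]<.185)&(f[:,0]>.43)&(f[:,0]<.47)]; A=np.c_[t[:,:2],np.ones(len(t))]; print(len(t),np.linalg.lstsq(A,t[:,2],rcond=None)[0])
E
```

```text
end face y [0.33168206 0.3360214  0.33928555] z [0.15422773 0.19113173] x [0.40718458 0.45652833]
top z hist (array([  0,   0,   0,   0,   7,  17,  27,  31,  27,  30,  23,  30,  29,
        31,  27, 110, 353,  37,  20]), array([0.14 , 0.143, 0.146, 0.149, 0.152, 0.155, 0.158, 0.161, 0.164,
       0.167, 0.17 , 0.173, 0.176, 0.179, 0.182, 0.185, 0.188, 0.191,
       0.194, 0.197]))
0 [0. 0. 0.]
```

```bash
python3 - <<'E'
from h import *
plan(637.2,69.2,160,3.4)
E
```

```text
plan [-0.22    0.2148  0.039 ] -5.4
```

```bash
python3 -m inch '[[-0.22,0.215,0,-5.4,255],[-0.22,0.215,0,-5.4,255],[-0.22,0.215,0,-5.4,255],[-0.22,0.215,0,-5.4,255],[-0.22,0.215,0,-5.4,255],[-0.22,0.215,0,-5.4,255],[-0.22,0.215,0,-5.4,255],[-0.22,0.215,0,-5.4,255],[-0.22,0.215,0,-5.4,255],[-0.22,0.215,0,-5.4,255]]'; python3 -m inch '[[0,0,0,0,255],[0,0,0,0,255]]'; python3 - <<'E'
from h import *
a=plan(637.2,69.2,90,3.4)
E
```

```text
time_s: 13.6
ee_pos: [0.6369, 0.0709, 0.1997]
tool_rot: [-0.001, 0.685, 0.728, -0.0]
contact_force: [-0.1, 0.3, -1.0]
grip_width: 0.149
grasp_force: 60.0
time_s: 13.8
ee_pos: [0.6375, 0.0707, 0.2005]
tool_rot: [0.0, 0.685, 0.728, 0.0]
contact_force: [0.4, 0.0, -3.0]
grip_width: 0.149
grasp_force: 60.0
plan [-0.0015 -0.0004  0.1105] 0.1
```

Lower beside the plate, then push 15 mm along -y.

```bash
python3 -m inch '[[-0.0015,0,0.05,0,255],[-0.0015,0,0.09,0,255],[-0.0015,0,0.11,0,255],[-0.0015,0,0.11,0,255],[-0.006,0,0.11,0,255],[-0.011,0,0.11,0,255],[-0.0165,0,0.11,0,255],[-0.0165,0,0.11,0,255],[-0.0165,0,0.11,0,255]]'; python3 - <<'E'
from h import *
s=r.state();print(s['moment'].round(2))
P=cloud(cam('side')); q=P[(abs(P[...,0]-.637)<.03)&(P[...,1]>.05)&(P[...,1]<.12)&(P[...,2]>.042)&(P[...,2]<.09)]
e=q[q[:,1]>.085]; print('end y',np.percentile(e[:,1],[5,50,95]),'z',np.percentile(e[:,2],[1,99]))
a=plan(638.1,54.2,66,3.4)
E
```

```text
time_s: 14.7
ee_pos: [0.6388, 0.0549, 0.091]
tool_rot: [-0.001, 0.686, 0.728, 0.002]
contact_force: [-1.6, 9.4, -4.2]
grip_width: 0.147
grasp_force: 60.2
[ 2.4   0.48 -0.06]
end y [0.08738504 0.0943058  0.10511009] z [0.04241935 0.0842186 ]
plan [-0.0007 -0.0008  0.0251] 0.0
```

```bash
python3 -m inch '[[-0.001,-0.0005,0.008,0,255],[-0.001,-0.0005,0.016,0,255],[-0.001,-0.0005,0.022,0,255],[-0.001,-0.0005,0.025,0,255],[-0.001,-0.0005,0.025,0,255]]'
```

```text
time_s: 15.25
ee_pos: [0.6397, 0.0542, 0.067]
tool_rot: [-0.0, 0.685, 0.728, 0.003]
contact_force: [-0.6, 9.4, -0.7]
grip_width: 0.148
grasp_force: 60.6
```

```bash
python3 -m inch '[[0,-0.001,0.001,0,255],[0,-0.001,0.002,0,255],[0,-0.001,0.002,0,255]]'; python3 - <<'E'
from h import *
P=cloud(cam('wrist')); 
q=P[(abs(P[...,0]-.637)<.024)&(P[...,1]>.08)&(P[...,1]<.1)&(P[...,2]>.03)&(P[...,2]<.09)]
for y in np.arange(.08,.11,.003):
    m=abs(q[:,1]-y)<.0015; print(round(y,3),m.sum(),np.percentile(q[m,2],[10,50,90]).round(4) if m.sum() else '')
E
```

```text
time_s: 15.55
ee_pos: [0.6398, 0.0544, 0.0665]
tool_rot: [0.001, 0.685, 0.728, 0.004]
contact_force: [-0.1, 10.7, 8.3]
grip_width: 0.149
grasp_force: 62.0
0.08 324 [0.0565 0.0574 0.0582]
0.083 680 [0.0566 0.0574 0.0582]
0.086 670 [0.0564 0.0573 0.0582]
0.089 699 [0.0565 0.0573 0.0581]
0.092 988 [0.0403 0.0561 0.0577]
0.095 639 [0.0369 0.0469 0.0554]
0.098 126 [0.0335 0.0401 0.0465]
0.101 0 
0.104 0 
0.107 0
```

```bash
python3 -m inch '[[0.003,0,0,0,255],[0.005,0,0,0,255],[0.005,0,0,0,140],[0.005,0,0,0,140],[0.005,0,0,0,140],[0.005,0,-0.05,0,140],[0.005,0,-0.1,0,140],[0.005,0,-0.12,0,140],[0.005,0,-0.12,0,140]]'; python3 - <<'E'
from h import *
P=cloud(cam('wrist')); 
m=(P[...,2]>.078)&(P[...,2]<.095)&(abs(P[...,0]-.638)<.03)&(abs(P[...,1]-.06)<.05); q=P[m]
print('rib',cv2.minAreaRect((q[:,:2]*1000).astype(np.float32)),np.median(q,0))
hd=np.array([-.059,.998]); 
c=P[...,:2]-np.array([.6378,.0592]); v=c@hd; u=c@np.array([.998,.059])
for a in range(-40,42,8):
    k=(abs(v*1000-a)<2)&(abs(u)<.022)&(abs(u)>.010); print(a,np.nanmedian(P[k][:,2]).round(4))
plan(429,295.5,200,-2)
E
```

```text
time_s: 16.5
ee_pos: [0.6391, 0.057, 0.1871]
tool_rot: [0.002, 0.686, 0.728, 0.002]
contact_force: [0.2, 0.5, 0.7]
grip_width: 0.451
grasp_force: 0.0
rib ((640.5847778320312, 59.15522766113281), (13.801898002624512, 49.655845642089844), 3.465632438659668) [0.64067412 0.0605348  0.0860583 ]
-40 0.0547
-32 0.056
-24 0.056
-16 0.0561
-8 0.2068
0 0.2098
8 0.2406
16 0.282
24 0.0561
32 0.0562
40 0.0419
plan [ 0.2504 -0.1947 -0.0154] 5.4
```

Cell 1 is seated: level, top at 56 mm, rib at its original y. Next, the second lane cell.

```bash
python3 -m inch '[[0.2505,-0.192,-0.013,5.4,170],[0.2505,-0.192,-0.013,5.4,170],[0.2505,-0.192,-0.013,5.4,170],[0.2505,-0.192,-0.013,5.4,170],[0.2505,-0.192,-0.013,5.4,170],[0.2505,-0.192,-0.013,5.4,170],[0.2505,-0.192,-0.013,5.4,170],[0.2505,-0.192,-0.013,5.4,170],[0.2505,-0.192,-0.013,5.4,170],[0.2505,-0.192,-0.013,5.4,170]]'; python3 -m inch '[[0,0,0,0,170]]';  python3 - <<'E'
from h import *
d=cam('wrist'); P=cloud(d)
n=np.array([-.228,.008,.9737]); c=np.array([.6201,.2886,.0797])
h=(P-c)@n; m=(h>.055)&(h<.072)&(P[...,0]>.39)&(P[...,0]<.56)&(P[...,1]>.25)&(P[...,1]<.34)
k,lab,st,ce=cv2.connectedComponentsWithStats(m.astype(np.uint8))
for i in range(1,k):
    if st[i,4]>150: q=P[lab==i]; print(st[i],cv2.minAreaRect((q[:,:2]*1000).astype(np.float32)),np.median(q,0),np.median(h[lab==i]))
plan(431.5,296,80,-2)
E
```

```text
time_s: 17.55
ee_pos: [0.4312, 0.295, 0.1953]
tool_rot: [-0.0, 0.72, 0.694, -0.001]
contact_force: [0.2, 0.3, -0.3]
grip_width: 0.33
grasp_force: 0.0
time_s: 17.65
ee_pos: [0.4315, 0.2949, 0.1956]
tool_rot: [-0.0, 0.72, 0.694, -0.0]
contact_force: [0.7, -0.4, 0.4]
grip_width: 0.333
grasp_force: 0.0
[ 305  201   23   71 1485] ((429.1977233886719, 296.41571044921875), (50.190513610839844, 15.718999862670898), 88.08320617675781) [0.42914966 0.29856673 0.10196987] 0.06550278163974112
[ 375  204   24   74 1522] ((477.84716796875, 294.5046081542969), (50.34259033203125, 15.799898147583008), 88.2027359008789) [0.47662267 0.29672758 0.11345585] 0.06563447169167289
plan [0.001  0.     0.1158] -0.1
```

```bash
python3 -m inch '[[0.001,0,0.04,0,170],[0.001,0,0.08,0,170],[0.001,0,0.105,0,170],[0.001,0,0.116,0,170],[0.001,0,0.116,0,170],[0.001,0,0.116,0,255],[0.001,0,0.116,0,255],[0.001,0,0.116,0,255],[0.001,0,0.116,0,255],[0.001,0,0.116,0,255]]';  python3 -m inch '[[0,0,-0.01,0,255],[0,0,-0.03,0,255],[0,0,-0.07,0,255],[0,0,-0.11,0,255],[0,0,-0.12,0,255],[0,0,-0.12,0,255],[0,0,-0.12,0,255]]'; python3 - <<'E'
from h import *
P=cloud(cam('side')); s=r.state()['ee_pos']; print(s)
q=P[(abs(P[...,0]-.43)<.035)&(P[...,1]>.325)&(P[...,1]<.36)&(P[...,2]>.125)&(P[...,2]<.2)]
print('end face y',np.percentile(q[:,1],[5,50,95]),'z',np.percentile(q[:,2],[1,99]),'x',np.percentile(q[:,0],[1,99]))
plan(557.9,65,200,3.4)
E
```

```text
time_s: 18.7
ee_pos: [0.433, 0.298, 0.0834]
tool_rot: [0.001, 0.72, 0.694, 0.003]
contact_force: [-1.3, -1.5, 11.6]
grip_width: 0.17
grasp_force: 56.0
time_s: 19.4
ee_pos: [0.4305, 0.2966, 0.1996]
tool_rot: [-0.0, 0.719, 0.695, -0.0]
contact_force: [-0.4, 0.0, -4.1]
grip_width: 0.148
grasp_force: 59.9
[0.43026015 0.29644179 0.19894617]
end face y [0.32650624 0.33542075 0.33887624] z [0.15402585 0.19134176] x [0.40648529 0.45606702]
plan [-0.2268  0.1357 -0.0011] -5.4
```

```bash
python3 -m inch '[[-0.227,0.134,0,-5.4,255],[-0.227,0.134,0,-5.4,255],[-0.227,0.134,0,-5.4,255],[-0.227,0.134,0,-5.4,255],[-0.227,0.134,0,-5.4,255],[-0.227,0.134,0,-5.4,255],[-0.227,0.134,0,-5.4,255],[-0.227,0.134,0,-5.4,255],[-0.227,0.134,0,-5.4,255]]'; python3 -m inch '[[0,0,0,0,255],[0,0,0,0,255]]'; python3 - <<'E'
from h import *
a=plan(556.2,64.6,90,3.4)
E
```

```text
time_s: 20.35
ee_pos: [0.5559, 0.0663, 0.1995]
tool_rot: [-0.001, 0.686, 0.728, -0.0]
contact_force: [0.2, 1.6, -3.1]
grip_width: 0.147
grasp_force: 59.7
time_s: 20.55
ee_pos: [0.5564, 0.0663, 0.2002]
tool_rot: [-0.0, 0.685, 0.728, 0.0]
contact_force: [-0.3, -0.2, -3.4]
grip_width: 0.148
grasp_force: 59.7
plan [-0.0017 -0.0003  0.1102] 0.1
```

```bash
python3 -m inch '[[-0.0015,0,0.05,0,255],[-0.0015,0,0.09,0,255],[-0.0015,0,0.11,0,255],[-0.0015,0,0.11,0,255],[-0.006,0,0.11,0,255],[-0.011,0,0.11,0,255],[-0.0165,0,0.11,0,255],[-0.0165,0,0.11,0,255],[-0.0165,0,0.11,0,255]]'; python3 -m inch '[[-0.001,-0.0005,0.008,0,255],[-0.001,-0.0005,0.016,0,255],[-0.001,-0.0005,0.022,0,255],[-0.001,-0.0005,0.025,0,255],[-0.001,-0.0005,0.025,0,255]]'; python3 -m inch '[[0,-0.0005,0.001,0,255],[0,-0.0005,0.002,0,255],[0,-0.0005,0.002,0,255]]'; python3 - <<'E'
from h import *
P=cloud(cam('wrist')); 
c=P[...,:2]-np.array([.5582,.0546]); v=c@np.array([-.059,.998]); u=c@np.array([.998,.059])
for a in range(26,50,4):
    k=(abs(v*1000-a)<1.5)&(abs(u)<.022)&(P[...,2]<.1); print(a,np.nanmedian(P[k][:,2]).round(4))
E
```

```text
time_s: 21.45
ee_pos: [0.5577, 0.0503, 0.0911]
tool_rot: [-0.001, 0.686, 0.728, 0.002]
contact_force: [-2.0, 9.8, -5.9]
grip_width: 0.147
grasp_force: 59.5
time_s: 21.95
ee_pos: [0.5582, 0.0494, 0.0666]
tool_rot: [-0.0, 0.686, 0.728, 0.002]
contact_force: [-0.2, 8.8, -1.4]
grip_width: 0.149
grasp_force: 59.8
time_s: 22.25
ee_pos: [0.5584, 0.0498, 0.0662]
tool_rot: [0.0, 0.685, 0.728, 0.003]
contact_force: [-3.3, 11.2, 12.6]
grip_width: 0.147
grasp_force: 61.8
26 0.0566
30 0.0567
34 0.0502
38 0.0206
42 0.0405
46 0.0407
```

```bash
python3 -m inch '[[0.003,0,0,0,255],[0.005,0,0,0,255],[0.005,0,0,0,140],[0.005,0,0,0,140],[0.005,0,0,0,140],[0.005,0,-0.05,0,140],[0.005,0,-0.1,0,140],[0.005,0,-0.12,0,140],[0.005,0,-0.12,0,140]]'; python3 - <<'E'
from h import *
d=cam('wrist'); save(d,'w4.png'); P=cloud(d); np.save('w4.npy',P)
for x in(.5582,.638):
    m=(P[...,2]>.078)&(P[...,2]<.095)&(abs(P[...,0]-x)<.03)&(abs(P[...,1]-.06)<.05); q=P[m]
    print('rib',cv2.minAreaRect((q[:,:2]*1000).astype(np.float32)),np.median(q[:,2]))
c=P[...,:2]-np.array([.5582,.0546]); v=c@np.array([-.059,.998]); u=c@np.array([.998,.059])
for a in (-36,-28,28,36,40,44):
    k=(abs(v*1000-a)<1.5)&(abs(u)<.022)&(P[...,2]<.1); print(a,np.nanmedian(P[k][:,2]).round(4))
b=(P[...,2]>.095)&(P[...,2]<.125)&(abs(P[...,0]-.473)<.04)&(abs(P[...,1]-.05)<.04); q=P[b]; print('ball',q.mean(0),q[:,2].max(),q.min(0),q.max(0))
print(r.state()['ee_pos'])
E
```

```text
time_s: 23.2
ee_pos: [0.5585, 0.0528, 0.1868]
tool_rot: [0.002, 0.686, 0.728, 0.002]
contact_force: [-0.2, 1.0, 0.2]
grip_width: 0.45
grasp_force: 0.0
rib ((559.6043090820312, 54.34599304199219), (13.472352981567383, 49.87903594970703), 3.012664794921875) 0.08608850080888587
rib ((640.2769165039062, 58.94617462158203), (14.729823112487793, 50.323158264160156), 3.2022194862365723) 0.08599907551038337
-36 0.0562
-28 0.0562
28 0.0564
36 0.0561
40 0.0453
44 0.0407
ball [0.47946669 0.05178633 0.10789237] 0.11382906336594822 [0.46539282 0.0373406  0.09520822] [0.49010699 0.06240022 0.11382906]
[0.55741472 0.05272123 0.18453273]
```

View pics/w4.png

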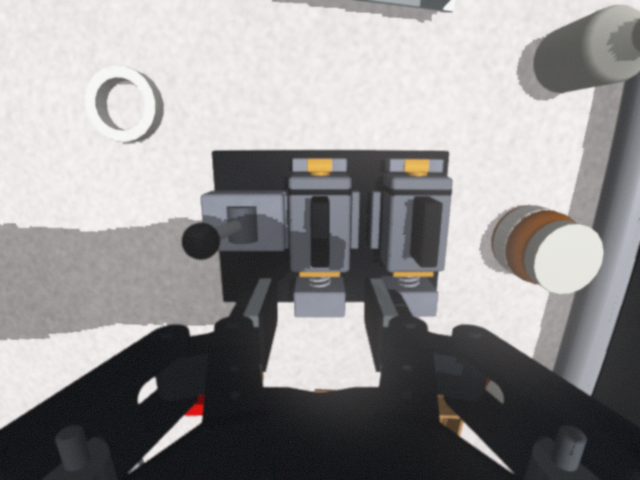

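Both cells are level and home: tops at 56 mm, buttons against the wall, spring plates pressed in. The switch ball is at (200,240), still off. Next I'll push it toward +x.

```bash
python3 -m inch '[[0.005,-0.05,0,0,255],[0.005,-0.1,0,0,255],[0.005,-0.122,0,0,255],[0.005,-0.122,0.03,0,255],[0.005,-0.122,0.07,0,255],[0.005,-0.122,0.095,0,255],[0.005,-0.122,0.095,0,255],[0.005,-0.122,0.095,0,255]]'; python3 -m inch '[[0,0.015,0,0,255],[0,0.03,0,0,255],[0,0.042,0,0,255],[0,0.05,0,0,255],[0,0.055,0,0,255],[0,0.055,0,0,255]]'; python3 - <<'E'
from h import *
P=cloud(cam('side')); b=(P[...,2]>.085)&(P[...,2]<.125)&(abs(P[...,0]-.5)<.045)&(abs(P[...,1]-.05)<.04); q=P[b]; print('tall',np.percentile(q,[2,50,98],axis=0))
d=cam('top'); P=cloud(d);b=(P[...,2]>.09)&(P[...,2]<.125)&(abs(P[...,0]-.515)<.03)&(abs(P[...,1]-.05)<.03); q=P[b]; print(len(q),np.percentile(q,[2,50,98],axis=0) if len(q) else '')
E
```

```text
time_s: 24.05
ee_pos: [0.4337, 0.0504, 0.0876]
tool_rot: [-0.001, 0.686, 0.728, -0.001]
contact_force: [0.6, -0.2, 0.3]
grip_width: 0.002
grasp_force: 0.0
time_s: 24.65
ee_pos: [0.4898, 0.0539, 0.0882]
tool_rot: [0.0, 0.686, 0.728, 0.0]
contact_force: [-0.4, -0.3, 0.5]
grip_width: -0.003
grasp_force: 0.0
tall [[0.47561675 0.04793692 0.08928911]
 [0.49392464 0.0609219  0.10607992]
 [0.52367996 0.06713477 0.12284168]]
0
```

```bash
python3 -m inch '[[0,0.004,0,0,255],[0,0.008,0,0,255],[0,0.008,0,0,255]]'; python3 -m inch '[[0,0,0,0,255],[0,-0.03,0,0,255],[0,-0.03,-0.04,0,255],[0,-0.03,-0.09,0,255],[0,-0.03,-0.12,0,255],[0,-0.03,-0.12,0,255]]';python3 - <<'E'
from h import *
for n in('side','wrist'):
    P=cloud(cam(n)); b=(P[...,2]>.085)&(P[...,2]<.125)&(abs(P[...,0]-.5)<.045)&(abs(P[...,1]-.05)<.04); q=P[b]; print(n,len(q),np.percentile(q,[2,50,98],axis=0).round(4))
P=cloud(cam('top'));
for n,c in dict(newA=(.5625,-.401),newB=(.4665,-.285)).items():
    m=(abs(P[...,0]-c[0])<.09)&(abs(P[...,1]-c[1])<.055)&(P[...,2]>.055)&(P[...,2]<.075); q=P[m]
    print(n,len(q),cv2.minAreaRect((q[:,:2]*1000).astype(np.float32)) if len(q) else '')
E
```

```text
time_s: 25.05
ee_pos: [0.4916, 0.0539, 0.0875]
tool_rot: [-0.004, 0.686, 0.728, -0.004]
contact_force: [-20.6, -0.4, 16.0]
grip_width: 0.003
grasp_force: 11.3
time_s: 25.65
ee_pos: [0.4695, 0.0528, 0.2125]
tool_rot: [0.002, 0.686, 0.728, 0.003]
contact_force: [2.1, 0.4, -0.4]
grip_width: 0.001
grasp_force: 0.0
side 117 [[0.5037 0.0467 0.0876]
 [0.5116 0.0583 0.1024]
 [0.5244 0.0647 0.1111]]
wrist 913 [[0.5054 0.0417 0.0975]
 [0.5156 0.0542 0.1066]
 [0.5279 0.0639 0.1107]]
newA 153 ((562.4436645507812, -401.06488037109375), (14.414134979248047, 49.683311462402344), 8.056145668029785)
newB 135 ((473.53741455078125, -248.65396118164062), (43.746337890625, 14.981826782226562), 64.99310302734375)
```

The ball is now at x = 516 mm, against the on stop (20 N reaction). newB has been knocked to about (473,-250), so I'll look again from the wrist.

```bash
python3 -m inch '[[-0.3,0.018,0,20,110],[-0.3,0.018,0,20,110],[-0.3,0.018,0,20,110],[-0.3,0.018,0,20,110],[-0.3,0.018,0,20,110],[-0.3,0.018,0,20,110],[-0.3,0.018,0,20,110],[-0.3,0.018,0,20,110]]'; cat >> h.py <<'E'
def ribs(P,z0,z1,x0,x1,y0,y1,mn=200):
    m=(P[...,2]>z0)&(P[...,2]<z1)&(P[...,0]>x0)&(P[...,0]<x1)&(P[...,1]>y0)&(P[...,1]<y1)
    k,lab,st,ce=cv2.connectedComponentsWithStats(m.astype(np.uint8))
    for i in range(1,k):
        if st[i,4]>mn: q=P[lab==i]; a=cv2.minAreaRect((q[:,:2]*1000).astype(np.float32)); print(st[i],np.round([*a[0],*a[1],a[2]],1),np.median(q[:,2]).round(4))
E
python3 - <<'E'
from h import *
d=cam('wrist'); save(d,'w5.png'); P=cloud(d); ribs(P,.055,.075,.3,.7,-.5,-.15)
print(r.state()['ee_pos'])
E
```

```text
time_s: 26.6
ee_pos: [0.502, -0.2467, 0.206]
tool_rot: [-0.002, 0.803, 0.596, -0.001]
contact_force: [-0.0, -0.2, 0.1]
grip_width: 0.568
grasp_force: 0.0
[ 489   79   35   67 1655] [ 6.704e+02 -2.021e+02  1.500e+01  5.040e+01  1.000e-01] 0.0697
[ 417  101   33   67 1419] [ 610.1 -202.    15.    50.2    0.9] 0.0699
[280 202  24  60 985] [ 476.3 -246.1   50.2   14.    64.2] 0.066
[539 229  28  58 619] [ 688.5 -333.4   48.9   13.9   77.7] 0.0659
[ 0.50215073 -0.24563562  0.206443  ]
```

View pics/w5.png

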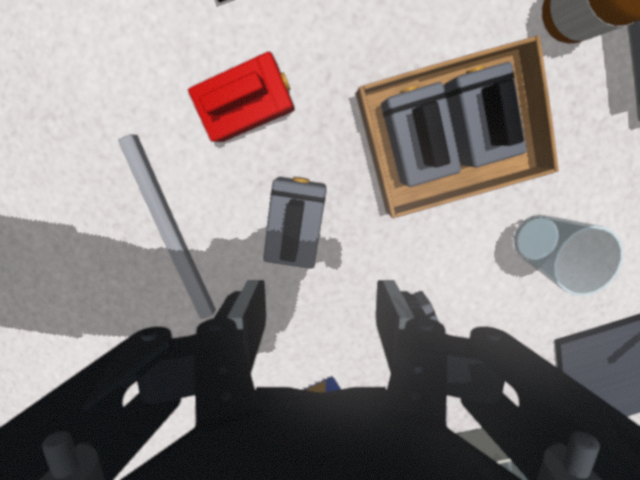

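The wrist view shows the shifted new cell at (295,222), button up at (302,180), and both spent cells in the box.

```bash
python3 - <<'E'
from h import *
a=plan(475.6,-246,110,-25.8); plan(475.6,-246,42,-25.8,a); plan(476,-246,200,-2,a)
E
```

```text
plan [-0.008  -0.0253  0.0964] 9.1
plan [0.    0.    0.068] -0.0
plan [ 0.0002  0.0004 -0.09  ] -23.8
```

```bash
python3 -m inch '[[-0.008,-0.025,0.04,9.1,110],[-0.008,-0.025,0.08,9.1,110],[-0.008,-0.025,0.1,9.1,110],[-0.008,-0.025,0.14,9.1,110],[-0.008,-0.025,0.164,9.1,110],[-0.008,-0.025,0.164,9.1,110],[-0.008,-0.025,0.164,9.1,255],[-0.008,-0.025,0.164,9.1,255],[-0.008,-0.025,0.164,9.1,255],[-0.008,-0.025,0.164,9.1,255]]';  python3 -m inch '[[0,0,0,0,255],[0,0,-0.02,0,255],[0,0,-0.07,0,255],[0,0,-0.12,0,255],[0,0,-0.15,0,255],[0,0,-0.158,0,255]]'; python3 - <<'E'
from h import *
a=plan(505,293.5,200,-2)
E
```

```text
time_s: 27.65
ee_pos: [0.4774, -0.2464, 0.0453]
tool_rot: [0.001, 0.847, 0.532, 0.001]
contact_force: [-1.0, 2.5, 6.5]
grip_width: 0.149
grasp_force: 64.3
time_s: 28.25
ee_pos: [0.4782, -0.2473, 0.2059]
tool_rot: [0.003, 0.847, 0.532, 0.002]
contact_force: [-0.2, 0.1, -3.5]
grip_width: 0.148
grasp_force: 63.1
plan [ 0.4988 -0.2106  0.0059] -23.7
```

```bash
python3 -m inch '[[0.25,-0.105,0,-12,255],[0.25,-0.105,0,-12,255],[0.25,-0.105,0,-12,255],[0.499,-0.2106,0,-23.7,255],[0.499,-0.2106,0,-23.7,255],[0.499,-0.2106,0,-23.7,255],[0.499,-0.2106,0,-23.7,255],[0.499,-0.2106,0,-23.7,255],[0.499,-0.2106,0,-23.7,255],[0.499,-0.2106,0,-23.7,255]]';  python3 - <<'E'
from h import *
a=plan(505,293.5,200,-2)
E
```

```text
time_s: 29.25
ee_pos: [0.5007, 0.2547, 0.2006]
tool_rot: [-0.0, 0.719, 0.695, -0.001]
contact_force: [0.5, -0.9, -2.7]
grip_width: 0.149
grasp_force: 62.8
plan [0.0389 0.0029 0.0006] -0.0
```

```bash
python3 -m inch '[[0.039,0.003,0,0,255],[0.039,0.003,0,0,255],[0.039,0.003,0,0,255],[0.039,0.003,0,0,255]]';  python3 - <<'E'
from h import *
P=cloud(cam('side')); e=r.state()['ee_pos']; print(e)
q=P[(abs(P[...,0]-e[0])<.035)&(P[...,1]>.315)&(P[...,1]<.36)&(P[...,2]>.13)&(P[...,2]<.2)]
print('end y',np.percentile(q[:,1],[5,25,50,75,95]),'z',np.percentile(q[:,2],[1,99]),'x',np.percentile(q[:,0],[1,99]))
P=cloud(cam('wrist')); q=P[(abs(P[...,0]-e[0])<.03)&(P[...,1]>.30)&(P[...,1]<.37)&(P[...,2]>.16)&(P[...,2]<.2)]
print('wrist top',len(q),np.percentile(q,[2,50,98],axis=0))
plan(505,293.5,104,-2)
E
```

```text
time_s: 29.65
ee_pos: [0.5054, 0.2909, 0.201]
tool_rot: [-0.0, 0.72, 0.694, -0.001]
contact_force: [-0.2, -1.1, -2.9]
grip_width: 0.153
grasp_force: 62.6
[0.50562466 0.29067585 0.2014363 ]
end y [0.31666923 0.3238056  0.32903352 0.33057143 0.33274284] z [0.15743287 0.19516342] x [0.48037471 0.53100875]
wrist top 7029 [[0.48354652 0.3009761  0.16827891]
 [0.5070759  0.31957732 0.19217007]
 [0.53083269 0.33220274 0.19400102]]
plan [ 0.0029 -0.0009  0.0978] -0.1
```

```bash
python3 -m inch '[[0.0035,-0.001,0.04,0,255],[0.0035,-0.001,0.08,0,255],[0.0035,-0.001,0.097,0,255],[0.0035,-0.001,0.097,0,255],[0.0035,-0.001,0.097,0,255]]'; python3 -m inch '[[0,0,0,0,120],[0,0,0,0,120],[0,0,0,0,120],[0,0,0,0,120],[0,0,-0.03,0,120],[0,0,-0.07,0,120],[0,0,-0.11,0,120],[0,0,-0.11,0,120]]'; python3 - <<'E'
from h import *
d=cam('wrist'); save(d,'w6.png'); P=cloud(d)
n=np.array([-.228,.008,.9737]); h=(P-np.array([.6201,.2886,.0797]))@n; Q=P.copy(); Q[...,2]=h
ribs(Q,.055,.075,.39,.6,.24,.35); print(r.state()['ee_pos'])
ribs(cloud(cam('top')),.055,.075,.5,.63,-.46,-.34,80)
plan(562.5,-401,210,8.5)
E
```

```text
time_s: 30.25
ee_pos: [0.5051, 0.2943, 0.1051]
tool_rot: [-0.0, 0.72, 0.694, -0.0]
contact_force: [0.2, -0.3, -3.5]
grip_width: 0.147
grasp_force: 64.5
time_s: 31.05
ee_pos: [0.5074, 0.2967, 0.2209]
tool_rot: [0.001, 0.719, 0.695, 0.004]
contact_force: [0.4, 0.1, -0.2]
grip_width: 0.53
grasp_force: 0.0
[ 208  202   26   65 1299] [429.4 296.7  50.5  15.9  88.6] 0.0652
[ 268  204   24   67 1375] [478.  295.   50.1  16.2  88.5] 0.0655
[0.50654181 0.29624688 0.21809883]
[471 222  23  12 151] [ 562.9 -400.9   14.9   49.4    9.5] 0.0658
plan [-0.6943  0.0813  0.0061] -10.5
```

View pics/w6.png

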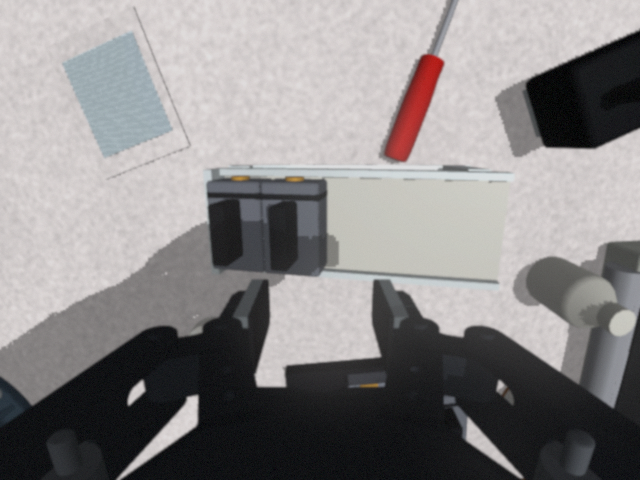

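The new cell slid down behind the lane cell and is touching it, rib up. I'll check with the arm out of the way that no third new cell was hidden.

```bash
python3 - <<'E'
from h import *
d=cam('top'); save(d,'t2.png')
E
```

```text
(no output)
```

View pics/t2.png

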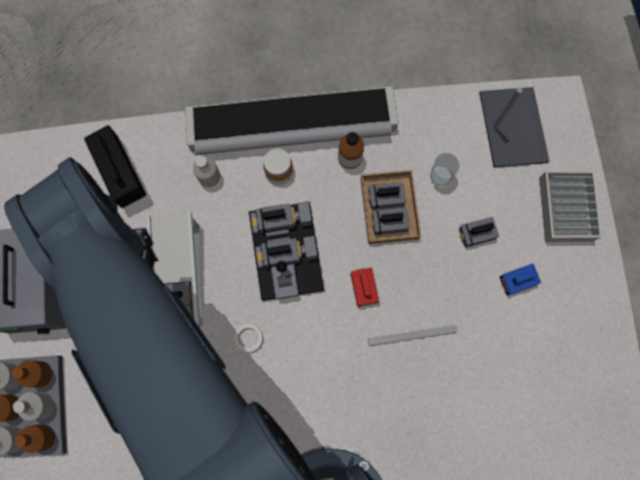

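```bash
python3 -m inch '[[-0.694,0.0813,0,-10.5,110],[-0.694,0.0813,0,-10.5,110],[-0.694,0.0813,0,-10.5,110],[-0.694,0.0813,0,-10.5,110],[-0.694,0.0813,0,-10.5,110],[-0.694,0.0813,0,-10.5,110],[-0.694,0.0813,0,-10.5,110],[-0.694,0.0813,0,-10.5,110],[-0.694,0.0813,0,-10.5,110],[-0.694,0.0813,0,-10.5,110]]'; python3 - <<'E'
from h import *
plan(562.5,-401,210,8.5)
E
```

```text
time_s: 32.2
ee_pos: [0.5447, -0.2027, 0.2135]
tool_rot: [-0.001, 0.653, 0.757, -0.0]
contact_force: [1.1, 0.1, -0.1]
grip_width: 0.566
grasp_force: 0.0
plan [-0.1987 -0.0116  0.0035] -0.0
```

The top view shows no third cell: only the grey one at (480,232) and the blue and red look-alikes remain. Going for it.

```bash
python3 -m inch '[[-0.199,-0.0116,0,0,110],[-0.199,-0.0116,0,0,110],[-0.199,-0.0116,0,0,110],[-0.199,-0.0116,0,0,110],[-0.199,-0.0116,0,0,110],[-0.199,-0.0116,0,0,110]]'; python3 - <<'E'
from h import *
ribs(cloud(cam('wrist')),.055,.075,.5,.63,-.46,-.34,100)
plan(562.5,-401,42,8.7)
E
```

```text
time_s: 32.8
ee_pos: [0.5625, -0.4002, 0.2123]
tool_rot: [-0.002, 0.654, 0.757, -0.0]
contact_force: [0.6, 0.6, 0.6]
grip_width: 0.566
grasp_force: 0.0
[313 197  17  58 933] [ 563.8 -402.6   13.6   49.7    8.7] 0.066
plan [-0.0019 -0.0005  0.1712] -0.3
```

```bash
python3 -m inch '[[-0.0019,0,0.05,0,110],[-0.0019,0,0.1,0,110],[-0.0019,0,0.15,0,110],[-0.0019,0,0.17,0,110],[-0.0019,0,0.17,0,110],[-0.0019,0,0.17,0,255],[-0.0019,0,0.17,0,255],[-0.0019,0,0.17,0,255],[-0.0019,0,0.17,0,255],[-0.0019,0,0.17,0,255]]'; python3 -m inch '[[0,0,-0.02,0,255],[0,0,-0.07,0,255],[0,0,-0.12,0,255],[0,0,-0.17,0,255],[0,0,-0.175,0,255]]'; python3 - <<'E'
from h import *
a=plan(553,292,215,-2)
E
```

```text
time_s: 33.85
ee_pos: [0.5646, -0.4016, 0.0472]
tool_rot: [0.001, 0.653, 0.757, 0.0]
contact_force: [-2.1, 2.4, 7.9]
grip_width: 0.145
grasp_force: 64.0
time_s: 34.35
ee_pos: [0.5657, -0.4028, 0.2283]
tool_rot: [0.006, 0.653, 0.757, 0.001]
contact_force: [1.3, -1.1, -1.5]
grip_width: 0.15
grasp_force: 62.8
plan [0.6891 0.0898 0.0133] 10.5
```

```bash
python3 -m inch '[[0.689,0.09,0.013,10.5,255],[0.689,0.09,0.013,10.5,255],[0.689,0.09,0.013,10.5,255],[0.689,0.09,0.013,10.5,255],[0.689,0.09,0.013,10.5,255],[0.689,0.09,0.013,10.5,255],[0.689,0.09,0.013,10.5,255],[0.689,0.09,0.013,10.5,255],[0.689,0.09,0.013,10.5,255],[0.689,0.09,0.013,10.5,255]]'; python3 - <<'E'
from h import *
a=plan(553.5,292.5,215,-2)
E
```

```text
time_s: 35.35
ee_pos: [0.5541, 0.1005, 0.2108]
tool_rot: [0.0, 0.72, 0.694, 0.0]
contact_force: [0.6, -0.5, -2.7]
grip_width: 0.146
grasp_force: 62.7
plan [ 0.1919 -0.0074 -0.0042] -0.0
```

```bash
python3 -m inch '[[0.192,-0.007,-0.004,0,255],[0.192,-0.007,-0.004,0,255],[0.192,-0.007,-0.004,0,255],[0.192,-0.007,-0.004,0,255],[0.192,-0.007,-0.004,0,255],[0.192,-0.007,-0.004,0,255],[0.192,-0.007,-0.004,0,255]]'; python3 - <<'E'
from h import *
P=cloud(cam('side')); e=r.state()['ee_pos']; print(e)
q=P[(abs(P[...,0]-e[0])<.035)&(P[...,1]>.315)&(P[...,1]<.36)&(P[...,2]>.14)&(P[...,2]<.22)]
print('end y',np.percentile(q[:,1],[5,25,50,75,95]),'z',np.percentile(q[:,2],[1,99]),'x',np.percentile(q[:,0],[1,99]))
plan(553.5,292.5,117,-2)
E
```

```text
time_s: 36.05
ee_pos: [0.5542, 0.2899, 0.2146]
tool_rot: [-0.0, 0.72, 0.694, -0.0]
contact_force: [0.2, -0.4, -2.2]
grip_width: 0.147
grasp_force: 62.6
[0.55441292 0.28957484 0.21475423]
end y [0.31647047 0.3230846  0.32761799 0.32952711 0.33185296] z [0.16939818 0.20588604] x [0.52873457 0.57788637]
plan [ 0.0029 -0.001   0.0978] -0.1
```

```bash
python3 -m inch '[[0.0035,-0.001,0.04,0,255],[0.0035,-0.001,0.08,0,255],[0.0035,-0.001,0.098,0,255],[0.0035,-0.001,0.098,0,255],[0.0035,-0.001,0.098,0,255]]'; python3 -m inch '[[0,0,0,0,120],[0,0,0,0,120],[0,0,0,0,120],[0,0,0,0,120],[0,0,-0.03,0,120],[0,0,-0.07,0,120],[0,0,-0.11,0,120],[0,0,-0.11,0,120]]'; python3 - <<'E'
from h import *
d=cam('wrist'); P=cloud(d)
n=np.array([-.228,.008,.9737]); h=(P-np.array([.6201,.2886,.0797]))@n; Q=P.copy(); Q[...,2]=h
ribs(Q,.055,.075,.39,.6,.24,.35); print(r.state()['ee_pos'])
E
python3 -m inch '[[-0.25,0,-0.02,0,120],[-0.25,0,-0.02,0,120],[-0.25,0,-0.02,0,120],[-0.25,0,-0.02,0,120],[-0.25,0,-0.02,0,120],[-0.32,0,-0.02,0,120],[-0.32,0,-0.02,0,120],[-0.32,0,-0.02,0,120]]'
python3 - <<'E'
from h import *
d=cam('top'); P=cloud(d); e=cam('side')
a=d['color'][160:345,140:440,::-1]; a=cv2.resize(a,(780,481)); cv2.imwrite('pics/f1.png',a); save(e,'f2.png',(160,160,420,380),3)
ribs(P,.078,.095,.5,.7,0,.1,80)
E
```

```text
time_s: 36.6
ee_pos: [0.5537, 0.2928, 0.117]
tool_rot: [0.0, 0.72, 0.694, -0.0]
contact_force: [0.6, -0.0, -3.4]
grip_width: 0.147
grasp_force: 65.3
time_s: 37.4
ee_pos: [0.5557, 0.2954, 0.2327]
tool_rot: [0.001, 0.719, 0.695, 0.004]
contact_force: [0.7, 0.6, -0.2]
grip_width: 0.527
grasp_force: 0.0
[ 154  201   27   61 1285] [429.3 296.8  50.5  16.9  87.2] 0.0652
[ 208  203   26   64 1298] [478.2 294.8  50.6  15.7  87.6] 0.0652
[ 269  205   23   67 1371] [526.6 293.   50.4  16.   88.1] 0.0655
[0.55497124 0.29499709 0.22983837]
time_s: 38.25
ee_pos: [0.5416, -0.0283, 0.2457]
tool_rot: [-0.0, 0.721, 0.693, -0.001]
contact_force: [0.1, 0.8, 0.4]
grip_width: 0.53
grasp_force: 0.0
```

View pics/f2.png

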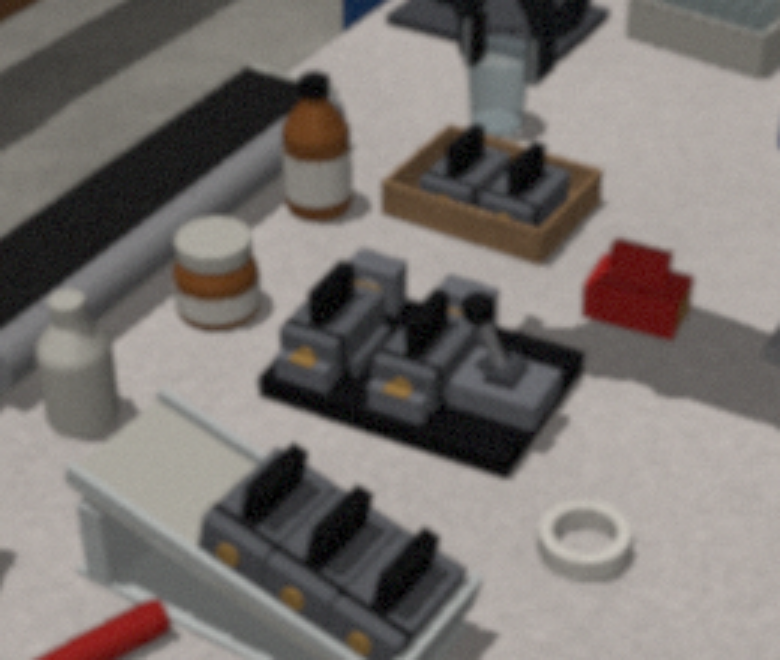

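The side view shows everything in place:
- The lane holds three cells touching, rib up.
- Both bays are filled, and the lever at (478,308) leans to on.
- Both spent cells are in the box.
- The bystanders have not moved.

I'll hand in now.

```bash
python3 -c "
from plant import r
print(r.finish_job())"
```

```text
the job is handed in; nothing more can be done
None
```

The job is handed in at about 38 s of the 208 s: both spent cells are in the box, the two oldest lane cells sit level in the bays with the switch on, and both new cells from the bench are in the lane behind the remaining one; no verdict came back.

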